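# Hold the set-screw collar on the flat of a microscope focus shaft

### The arm

A 6-joint arm with a two-finger parallel gripper is mounted at the origin on the work surface. World frame = base frame: x ahead of the robot, y to its left, z up, the work surface at z = 0. Lengths are in m, angles in rad, forces in N, time in s.
With the tool pointing down it reaches from about 0.35 to 0.975 m from the base axis. Payload 4.9 kg.
Tool frame: the origin (TCP) lies at the very end of the fingers, on their centre line; the grasp point (between the pads) lies 19 mm behind it; z points along the fingers, x is the direction in which the jaws open and shut, and the axes are right-handed (so a half turn about z gives the same grasp; the last joint's range is limited). The gripper opens to 85 mm and grips with 20 to 120 N. Pads are 22 mm wide; open, the fingers measure 114 mm over their backs; the gripper's body (76 mm by 85 mm) begins 54 mm behind the grasp point. The pads swing forward as they close: fully open they stand 13 mm farther back than shut.
Start: joints at [1.224, 0.053, 1.613, -0, 1.476, -0.119], TCP at [0.141, 0.609, 0.231] pointing down, gripper open.
Joint ranges: [-3.01, 3.01], [-1.01, 2.22], [0.06, 2.58], [-1.02, 4.17], [0.09, 2.62], [-3.14, 3.14]. Speed limits (rad/s): [2.57, 2.57, 3.14, 3.14, 3.14, 3.14].

### API

Orientations are given as a unit quaternion [x, y, z, w].
In Python, from plant import manip, camera, get_calibration gives the robot as it stands.
- The arm moves only by the tool play_rows, never from a script. Its argument "targets" is a list of rows, each an object with "travel": the shift along the tool's x, y, z in m, a list of three; "angular": the turn, a rotation vector about the tool's x, y, z in degrees, a list of three. A call has 1 to 12 rows; each row is the pose to reach, as a shift and turn from the pose commanded when the call began, along the tool's axes at that moment; what a row does not reach only later rows make up. A row lasts 1/10 s, in which the tool goes at most 50 mm and 8.59 degrees, less where a joint would pass 70% of its speed; a pose out of reach is approached as far as the arm can. A call with a gripper value outside its range is refused whole. "fingers" is the closure, from -1 (fully open) to 1 (shut), set as the call begins (left out, the last holds). The fingers move at their own pace and stop on an object; the grip force is fixed at half the most. Time passes only in rows, so rows that repeat a pose let the fingers close. It gives the time, the measured TCP pose, the force and the opening at its end, in the units of the state.
- manip.get_obs(): the state, without advancing time (a new reading comes with each control period).
- camera(name): name is "side" or "top" or "wrist"; returns the picture (384x512x3 uint8, blue, green, red); there is no depth.
- get_calibration(name): a dict with "mtx" (3x3 intrinsics, pixels), "T" (4x4, takes a point from camera to world coordinates); the wrist camera has in their place "hand_eye" (4x4, takes a point from camera to tool coordinates, whose origin is the TCP and whose axes are the tool frame's). Camera axes: x right, y up, looking along -z (the intrinsics and any distortion apply to the point x, -y, -z); pixel columns grow to the right and rows downward; lengths in m; the calibration is good to about 2 mm. A picture is of the moment at which its call begins: read the wrist's pose just before it. get_calibration takes no time and is no camera call.
- manip.job_done(): hands the job in, once; it reports no verdict.
The state is a dict: "time": time; "q": joint angles; "qvel": joint speeds; "joint_efforts": joint torques, N m; "position": TCP position; "eef_rot": TCP orientation; "ft_force": force on the tool from outside, world axes, zero at the start; "wrist_torque": the same for the moment, N m; "width": opening from 0.0 (shut) to 1.0 (fully open).
Only numpy, scipy, OpenCV 4.12 (cv2) and the standard library are available. Lean on these libraries where they do the work, as an engineer would, in place of code of your own. Each camera call takes 0.05 s, during which the arm holds its last target.

### The job

With the collar still lying on the bench, pinch the bare upright shaft of the focus drive and turn it until its flat squarely faces the key guide (the dark block with the hole) on the same plate. Then slide the collar with the set screw onto the shaft, screw side to the flat and so to the key guide, push it fully down against the sprung brass sleeve, and finish while still gripping it and holding it down there, ready for the screw to be tightened. Leave the plain spacer ring, eyepiece, screwdriver and white stage plate where they are.

Things in the scene. Friction and masses are not known exactly. Their poses are not given: they have to be found in the camera images.
- fixture: focus drive on its service plate, fixed to the bench. Origin on the bench under the shaft's axis; local +x points from the shaft to the key guide, z up. Aluminium plate 150 x 80 x 12 mm (local x -50 to 100), white housing 70 x 60 mm up to 24 mm high round the shaft, and at local x 77 to 93 mm the key guide: an upright dark steel block 16 x 30 mm, top 66 mm above the bench.
- shaft_top (a point): centre of the upper end of the upright bare steel D-shaft, 90 mm above the bench. Shaft 16 mm diameter with one flat 4.5 mm from the axis over its whole length, so pinched across the flat it measures 12.5 mm and across the round 16 mm; edge of the top chamfered 1.5 mm. Stands 45 mm out of the brass sleeve. Local x is the outward normal of the flat, z up along the axis.
- shaft_seat (a point): point on the shaft's axis, 50 mm below its upper end and 40 mm above the bench, where the underside of the collar lies when it is fully down. Same axes as shaft_top.
- shaft (a joint): angle of the shaft about its vertical axis (rad), counter-clockwise from above; 0 when the flat squarely faces the key guide. Stays where it is left (drag 0.06 N m).
- sleeve (a joint): how far the sprung brass sleeve round the shaft's foot (28 mm diameter) is pushed down (m): 0 free, its top 45 mm above the bench; 0.005 fully down on its stop, its top 40 mm above the bench. Its spring pushes up with 3 N at the start and 9 N fully down, so that it lifts the collar again if that is let go.
- guide_hole (a point): mouth of the hole in the key guide, on its face towards the shaft, 77 mm from the shaft's axis and 52 mm above the bench.
- collar_mid (a point): centre (half-way up) of the loose aluminium collar: ring 40 mm diameter, 24 mm high, bore 18 mm, lying flat on the bench with its bore upright, 0.1 to 0.16 kg. Local x points from the axis to the set screw, z up along the bore.
- collar_base (a point): centre of the collar's bore at its underside (12 mm below collar_mid). Same axes.
- collar_screw (a point): outer end of the set screw's head, 32 mm from the collar's axis. The screw crosses the wall half-way up along local +x: dark head 10 mm in diameter standing 12 mm out of the side, and nose 6 mm in diameter reaching into the bore to 5.5 mm from the axis, so the collar passes over the shaft only with the screw at the flat, within about 0.2 rad.
- spacer: plain aluminium spacer ring without a screw, 40 mm diameter, 12 mm high, lying on the bench; origin at the centre of its underside. Bystander: it and the collar may swap places.
- eyepiece: black eyepiece standing on the bench, 40 mm diameter at most, 58 mm high; origin at its foot. Bystander.
- driver: screwdriver with black handle lying on the bench, 160 mm long; origin under its middle. Bystander.
- stage_plate: white disc lying on the bench, 80 mm diameter, 6 mm thick; origin under its centre. Bystander.
- collar: the same collar; origin at the centre of its underside.
Mind the look-alikes: they are no part of the job. What is shaped like the collar but brown is not meant.

How it is judged:
By the outcome, as a careful person would: the job done as asked, in the order asked, and still so for the second after the job is handed in, while the arm keeps its last pose, push and grip.
It also fails if it takes over 56 s, if anything falls off the work surface, if the arm or the gripper's body presses on something with over 40 N, if the wrist force passes 120 N, or if a joint passes its speed limit or range.

## Working session

There is one attempt and no reset: what is moved stays moved. The work goes in short steps, Python scripts to look and compute and a tool call to move; the robot and the scene stay as the last step left them, time stands still between calls to the robot, and variables do not carry over. Pictures are saved under pics/ and viewed, and the job is handed in when it is done.

Besides the shell and the picture viewer there is one more tool, called after ">>>" by a JSON object that holds its "method" and its "body". play_rows: Moves the arm, as the interface text tells. Its arguments: {"type":"object","properties":{"targets":{"type":"array","items":{"type":"object","properties":{"travel":{"type":"array","items":{"type":"number"}},"angular":{"type":"array","items":{"type":"number"}}}}},"fingers":{"type":"number"}},"required":["targets"]}

```bash
ls; mkdir -p pics; python3 - <<'E'
from plant import manip,camera,get_calibration
import cv2
o=manip.get_obs(); print(o)
for n in("side","top","wrist"):
    cv2.imwrite(f"pics/{n}0.png",camera(n)); print(n,get_calibration(n))
E
```

```text
pics
{'time': 0.0, 'q': array([ 1.22400250e+00,  5.33414286e-02,  1.61429854e+00, -1.85175900e-05,
        1.47600763e+00, -1.19055229e-01]), 'qvel': array([-0.00013434,  0.00086585,  0.00088442, -0.00146007,  0.0004069 ,
        0.00071967]), 'joint_efforts': array([-1.25504866e-03, -3.93685198e+01, -3.70174706e+01, -2.47762700e-04,
        7.05985483e-03, -1.35787369e-05]), 'position': array([0.14093287, 0.60825883, 0.23006988]), 'eef_rot': array([ 7.82870383e-01,  6.22183982e-01, -8.69781159e-04,  5.47059221e-04]), 'ft_force': array([ 0.92145874, -0.92418762,  0.4017597 ]), 'wrist_torque': array([ 0.01032432, -0.0243847 ,  0.03690727]), 'width': 0.9974113779529336}
side {'mtx': array([[405.95907886,   0.        , 258.0419404 ],
       [  0.        , 405.95907886, 195.45988441],
       [  0.        ,   0.        ,   1.        ]]), 'T': array([[ 0.96352011,  0.19614823, -0.18208481,  0.42264128],
       [-0.26763049,  0.71048964, -0.650829  , -0.5319104 ],
       [ 0.00171041,  0.67581828,  0.7370663 ,  0.74410402],
       [ 0.        ,  0.        ,  0.        ,  1.        ]])}
top 
[... 332 characters left out ...]
-02],
       [ 5.50832818e-03,  1.93543366e-01,  9.81076258e-01,
         1.16440130e+00],
       [ 0.00000000e+00,  0.00000000e+00,  0.00000000e+00,
         1.00000000e+00]])}
wrist {'mtx': array([[277.12980556,   0.        , 250.3324569 ],
       [  0.        , 277.12980556, 191.1445264 ],
       [  0.        ,   0.        ,   1.        ]]), 'hand_eye': array([[ 9.99998974e-01, -1.57108065e-04, -1.42394749e-03,
        -3.35567129e-04],
       [-6.09529876e-04, -9.46172519e-01, -3.23662159e-01,
        -8.31281295e-02],
       [-1.29645005e-03,  3.23662695e-01, -9.46171644e-01,
        -1.41836738e-01],
       [ 0.00000000e+00,  0.00000000e+00,  0.00000000e+00,
         1.00000000e+00]])}
```

View pics/side0.png

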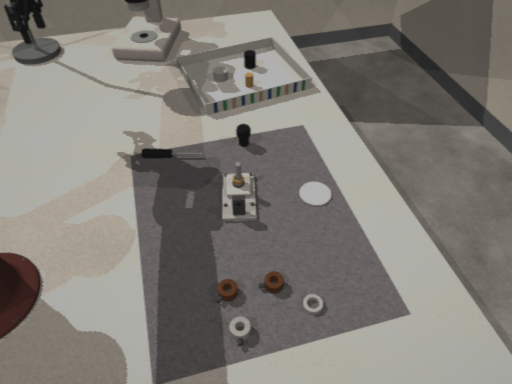

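View pics/top0.png

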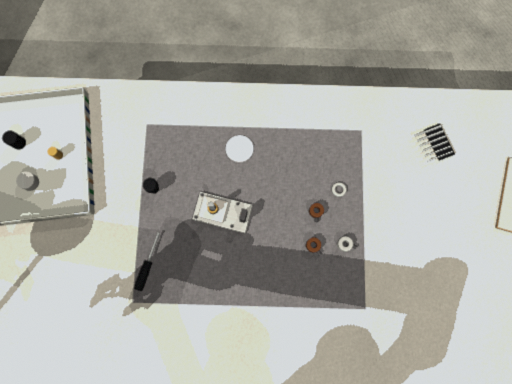

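View pics/wrist0.png

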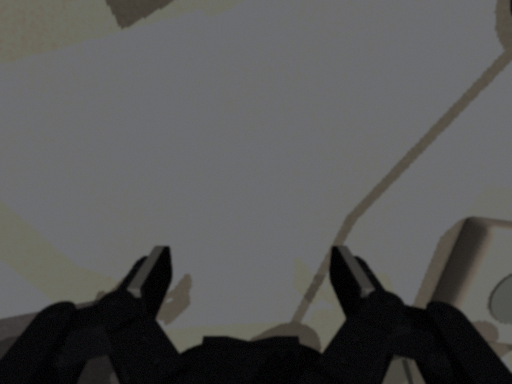

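```bash
cat > h.py <<'E'
import numpy as np, cv2
from plant import manip,camera,get_calibration
from scipy.spatial.transform import Rotation as R
def camT(n,o=None):
    c=get_calibration(n)
    if n!="wrist": return c["mtx"],c["T"]
    o=o or manip.get_obs()
    T=np.eye(4);T[:3,:3]=R.from_quat(o["eef_rot"]).as_matrix();T[:3,3]=o["position"]
    return c["mtx"],T@c["hand_eye"]
def ray(n,uv,o=None):
    K,T=camT(n,o); d=np.linalg.inv(K)@np.array([uv[0],uv[1],1.]); d[1:]*=-1
    return T[:3,3],T[:3,:3]@d
def onz(n,uv,z,o=None):
    p,d=ray(n,uv,o); return p+d*(z-p[2])/d[2]
def proj(n,P,o=None):
    K,T=camT(n,o); c=np.linalg.inv(T)@np.append(P,1); c=c[:3]*[1,-1,-1]; u=K@c; return u[:2]/u[2]
def crop(img,x0,y0,x1,y1,s,f):
    cv2.imwrite(f,cv2.resize(img[y0:y1,x0:x1],None,fx=s,fy=s,interpolation=cv2.INTER_CUBIC))
E
python3 - <<'E'
from h import *
s=cv2.imread("pics/side0.png");t=cv2.imread("pics/top0.png")
a=cv2.resize(t[175:265,290:370],None,fx=5,fy=5,interpolation=2); b=cv2.resize(s[265:355,200:280],None,fx=5,fy=5,interpolation=2)
cv2.imwrite("pics/c1.png",np.hstack([a[:, :400],b[:, :400]]))
a=cv2.resize(t[182:242,185:260],None,fx=5,fy=5,interpolation=2); b=cv2.resize(s[155:225,205:270],None,fx=5,fy=5,interpolation=2)
c=np.zeros((350,700,3),np.uint8); c[:300,:375]=a; c[:350,375:]=b
cv2.imwrite("pics/c2.png",c)
E
```

```text
(no output)
```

View pics/c1.png

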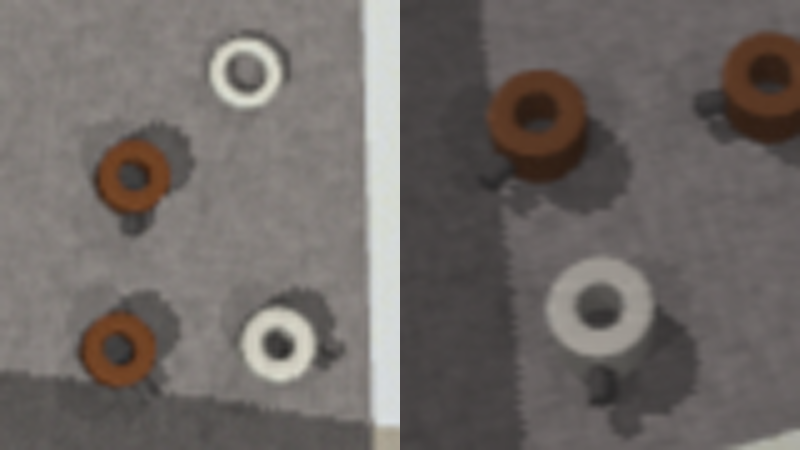

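View pics/c2.png

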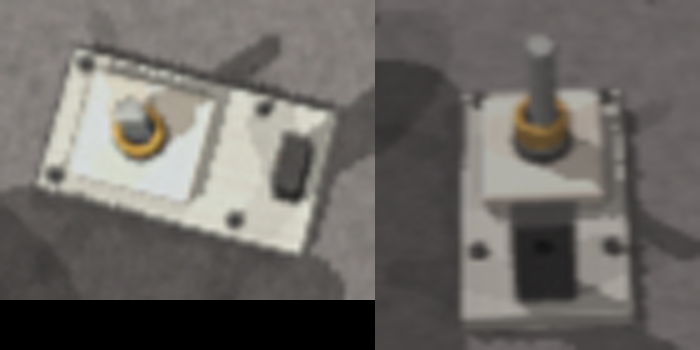

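```bash
python3 - <<'E'
from h import *
off=np.array([185,182])
P=[onz("top",np.array(p)/5+off-0.4,0.012)[:2] for p in[(82,45),(335,108),(303,255),(37,187)]]
P=np.array(P);print(P.round(4))
ex=(P[1]+P[2]-P[0]-P[3]);print(np.linalg.norm(ex)/2, np.linalg.norm(P[0]+P[1]-P[2]-P[3])/2)
ex/=np.linalg.norm(ex);yaw=np.arctan2(ex[1],ex[0]);print("yaw",yaw,np.degrees(yaw))
print("origin",P.mean(0)-0.025*ex)
# side plate corners
# shaft top
st=np.array([129,107])/5+off; print("shaft top top",onz("top",st,.09))
ss=np.array([540-375,45])/5+[205,155]; print("shaft top side",onz("side",ss,.09))
# collar
for n,z in(("collar",(279,344)),("spacer",(246,73)),("b1",(135,176)),("b2",(119,350))):
    print(n,onz("top",np.array(z)/5+[290,175],.024 if n!="spacer" else .012))
print("screw",onz("top",np.array([331,350])/5+[290,175],.012))
print("collar side",onz("side",np.array([600-400,306])/5+[200,265],.024),"screw",onz("side",np.array([602-400,385])/5+[200,265],.012))
E
```

```text
[[0.6148 0.1905]
 [0.5833 0.0493]
 [0.5017 0.0645]
 [0.5349 0.211 ]]
0.14741095285363895 0.08276704159751128
yaw -1.792084070342053 -102.67885376322539
origin [0.56416642 0.15319911]
shaft top top [0.56570742 0.15369926 0.09      ]
shaft top side [0.56565182 0.15497937 0.09      ]
collar [ 0.47775632 -0.20618366  0.024     ]
spacer [ 0.62856594 -0.19269062  0.012     ]
b1 [ 0.5668409  -0.12910856  0.024     ]
b2 [ 0.47217353 -0.12038513  0.024     ]
screw [ 0.47638381 -0.2369476   0.012     ]
collar side [ 0.48003089 -0.20465654  0.024     ] screw [ 0.47443485 -0.22895371  0.012     ]
```

>>> {"method": "play_rows", "body": {"targets": [{"travel":[-0.347,0.561,0.05]},{"travel":[-0.347,0.561,0.05]},{"travel":[-0.347,0.561,0.05]},{"travel":[-0.347,0.561,0.05]},{"travel":[-0.347,0.561,0.05]},{"travel":[-0.347,0.561,0.05]},{"travel":[-0.347,0.561,0.05]},{"travel":[-0.347,0.561,0.05]},{"travel":[-0.347,0.561,0.05]},{"travel":[-0.347,0.561,0.05]},{"travel":[-0.347,0.561,0.05]},{"travel":[-0.347,0.561,0.05]}]}}

```text
invalid input at $.targets[0]: expected keys travel, angular
```

>>> {"method": "play_rows", "body": {"targets": [{"travel":[-0.347,0.561,0.05],"angular":[0,0,0]},{"travel":[-0.347,0.561,0.05],"angular":[0,0,0]},{"travel":[-0.347,0.561,0.05],"angular":[0,0,0]},{"travel":[-0.347,0.561,0.05],"angular":[0,0,0]},{"travel":[-0.347,0.561,0.05],"angular":[0,0,0]},{"travel":[-0.347,0.561,0.05],"angular":[0,0,0]},{"travel":[-0.347,0.561,0.05],"angular":[0,0,0]},{"travel":[-0.347,0.561,0.05],"angular":[0,0,0]},{"travel":[-0.347,0.561,0.05],"angular":[0,0,0]},{"travel":[-0.347,0.561,0.05],"angular":[0,0,0]},{"travel":[-0.347,0.561,0.05],"angular":[0,0,0]},{"travel":[-0.347,0.561,0.05],"angular":[0,0,0]}]}}

```text
time: 1.35
position: [0.5667, 0.1856, 0.1855]
eef_rot: [0.783, 0.622, -0.0, -0.0]
ft_force: [-0.1, 0.2, -0.2]
width: 0.999
```

>>> {"method": "play_rows", "body": {"targets": [{"travel":[-0.031,0.05,0.0],"angular":[0,0,0]},{"travel":[-0.031,0.05,0.045],"angular":[0,0,0]},{"travel":[-0.031,0.05,0.045],"angular":[0,0,0]},{"travel":[-0.031,0.05,0.045],"angular":[0,0,0]},{"travel":[-0.031,0.05,0.045],"angular":[0,0,0]}]}}

```text
time: 1.85
position: [0.6076, 0.1468, 0.1425]
eef_rot: [0.783, 0.623, 0.001, 0.0]
ft_force: [0.2, 0.0, -1.0]
width: 0.997
```

```bash
python3 - <<'E'
from h import *
import pickle
o=manip.get_obs(); w=camera("wrist"); pickle.dump(o,open("o1.pkl","wb"))
print(o["position"],o["eef_rot"],o["qvel"])
cv2.imwrite("pics/w1.png",w)
print(proj("wrist",[.565,.154,.09],o))
E
```

```text
[0.60764126 0.14679259 0.14254421] [7.82518870e-01 6.22626187e-01 8.30702988e-04 3.98996477e-04] [ 0.00864016 -0.01653992 -0.01306756 -0.00149654 -0.00379491 -0.00219942]
[246.75797398 155.70109344]
```

View pics/w1.png

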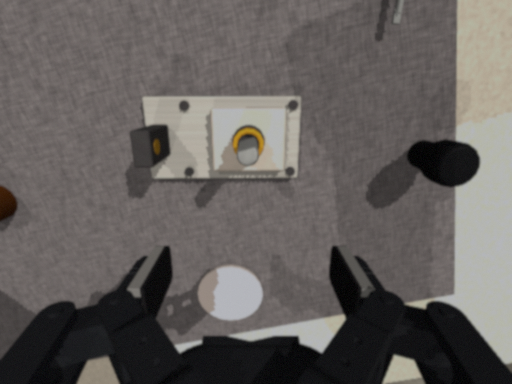

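```bash
python3 - <<'E'
from h import *
w=cv2.imread("pics/w1.png"); crop(w,225,120,275,175,12,"pics/w1c.png")
crop(w,120,85,315,190,4,"pics/w1d.png")
E
```

```text
(no output)
```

View pics/w1c.png

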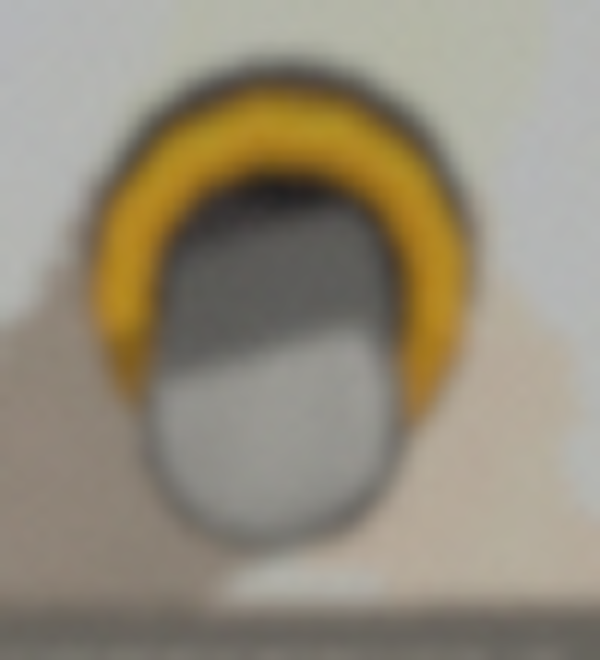

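View pics/w1d.png

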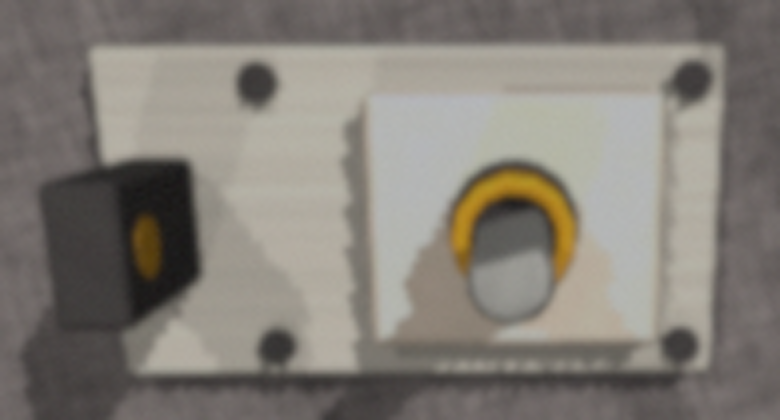

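```bash
python3 - <<'E'
from h import *
import pickle
o=pickle.load(open("o1.pkl","rb"))
f=lambda p:onz("wrist",np.array(p)/12+[225,120]-.45,.09,o)[:2]
a,b=f((165,375)),f((385,325)); d=b-a; print(a,b,np.linalg.norm(d))
x=R.from_quat(o["eef_rot"]).as_matrix()[:,0]; th=np.degrees(np.arctan2(x[1],x[0])); print("tool x heading",th)
e=np.degrees(np.arctan2(d[1],d[0])); print("edge",e,"normal",e+90)
L,Rr,B=f((150,420)),f((405,420)),f((275,548)); print("lat",L,Rr,np.linalg.norm(L-Rr),B)
# plate corners z=.012, housing z .024
g=lambda p,z:onz("wrist",np.array(p)/4+[120,85]-.4,z,o)[:2]
P=np.array([g(p,.012) for p in[(90,45),(723,45),(712,373),(135,375)]])
print(P.round(4),np.linalg.norm(P[1]-P[0]),np.linalg.norm(P[2]-P[1]))
for i,j in((1,0),): d=P[j]-P[i];print("yaw top edge",np.degrees(np.arctan2(d[1],d[0])))
d=P[2]-P[1];print("right edge-90..",np.degrees(np.arctan2(d[1],d[0]))-90)
H=np.array([g(p,.024) for p in[(370,96),(663,95),(652,343),(381,342)]])
d=H[0]-H[1];print("house",np.degrees(np.arctan2(d[1],d[0])),np.linalg.norm(d));d=H[3]-H[2];print(np.degrees(np.arctan2(d[1],d[0])),np.linalg.norm(d));d=H[2]-H[1];print(np.degrees(np.arctan2(d[1],d[0]))-90)
print("housing centre",H.mean(0))
S=np.array([g(p,.012) for p in[(256,83),(692,81),(680,345),(276,347)]]); print(S.round(4))
for i,j in((1,0),(2,3)): d=S[j]-S[i];print("screws",np.degrees(np.arctan2(d[1],d[0])))
K=np.array([g(p,.066) for p in[(42,186),(118,163),(188,160),(130,327),(60,327),(198,275)]]);print("key top",K.round(4))
E
```

```text
[0.5602483  0.14898237] [0.56027549 0.16223172] 0.013249375093132357
tool x heading 77.01641126103678
edge 89.88240139057186 normal 179.88240139057186
lat [0.56265013 0.14748213] [0.56603231 0.16216341] 0.01506582598946315 [0.5718531  0.15291667]
[[0.5039 0.0677]
 [0.5369 0.2109]
 [0.6145 0.195 ]
 [0.5819 0.0512]] 0.14695015837270253 0.07929929225816665
yaw top edge -102.94871971029966
right edge-90.. -101.61717840981164
house -102.76614197392934 0.06597206212057345
-103.19811793635813 0.06557563796351114
-103.24428744690216
housing centre [0.56452063 0.15532451]
[[0.5206 0.1027]
 [0.5431 0.2025]
 [0.6054 0.1883]
 [0.5829 0.0885]]
screws -102.70122497136964
screws -102.68792620642677
key top [[0.5307 0.069 ]
 [0.5299 0.0848]
 [0.5324 0.0981]
 [0.5611 0.0762]
 [0.5579 0.0624]
 [0.5541 0.0929]]
```

>>> {"method": "play_rows", "body": {"targets": [{"travel":[-0.002,-0.044,0.0],"angular":[0,0,77]},{"travel":[-0.002,-0.044,0.0],"angular":[0,0,77]},{"travel":[-0.002,-0.044,0.02],"angular":[0,0,77]},{"travel":[-0.002,-0.044,0.02],"angular":[0,0,77]},{"travel":[-0.002,-0.044,0.02],"angular":[0,0,77]},{"travel":[-0.002,-0.044,0.02],"angular":[0,0,77]},{"travel":[-0.002,-0.044,0.02],"angular":[0,0,77]},{"travel":[-0.002,-0.044,0.02],"angular":[0,0,77]},{"travel":[-0.002,-0.044,0.02],"angular":[0,0,77]},{"travel":[-0.002,-0.044,0.02],"angular":[0,0,77]},{"travel":[-0.002,-0.044,0.02],"angular":[0,0,77]}]}}

```text
time: 3.0
position: [0.5646, 0.1546, 0.1225]
eef_rot: [1.0, 0.002, 0.001, -0.0]
ft_force: [0.0, 0.4, -0.1]
width: 0.996
```

```bash
python3 - <<'E'
from h import *
import pickle
o=manip.get_obs(); w=camera("wrist"); pickle.dump(o,open("o2.pkl","wb"))
x=R.from_quat(o["eef_rot"]).as_matrix()[:,0]; print(o["position"],np.degrees(np.arctan2(x[1],x[0])),abs(o["qvel"]).max())
cv2.imwrite("pics/w2.png",w)
print(proj("wrist",[.5645,.1545,.09],o))
E
```

```text
[0.56456541 0.15455964 0.12250985] 0.18172275870601884 0.009050390549759497
[249.70869441 223.54820742]
```

View pics/w2.png

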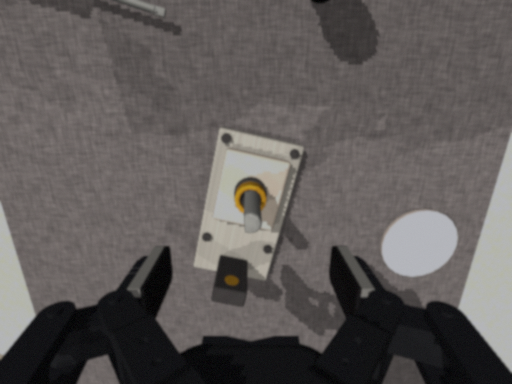

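>>> {"method": "play_rows", "body": {"targets": [{"travel":[0.001,0,0.03],"angular":[0,0,0]},{"travel":[0.001,0,0.064],"angular":[0,0,0]},{"travel":[0.001,0,0.064],"angular":[0,0,0]},{"travel":[0.001,0,0.064],"angular":[0,0,0]}]}}

```text
time: 3.45
position: [0.5647, 0.1539, 0.0569]
eef_rot: [1.0, 0.0, -0.001, 0.0]
ft_force: [0.2, 0.2, 0.3]
width: 1.003
```

>>> {"method": "play_rows", "body": {"targets": [{"travel":[0,0,0],"angular":[0,0,0]},{"travel":[0,0,0],"angular":[0,0,0]},{"travel":[0,0,0],"angular":[0,0,0]},{"travel":[0,0,0],"angular":[0,0,0]},{"travel":[0,0,0],"angular":[0,0,0]},{"travel":[0,0,0],"angular":[0,0,0]},{"travel":[0,0,0],"angular":[0,0,0]},{"travel":[0,0,0],"angular":[0,0,0]},{"travel":[0,0,0],"angular":[0,0,0]},{"travel":[0,0,0],"angular":[0,0,0]}], "fingers": 1}}

```text
time: 4.45
position: [0.566, 0.1539, 0.0577]
eef_rot: [1.0, -0.0, 0.001, -0.0]
ft_force: [4.6, -0.1, 2.1]
width: 0.131
```

```bash
python3 - <<'E'
from h import *
o=manip.get_obs(); w=camera("wrist")
x=R.from_quat(o["eef_rot"]).as_matrix()[:,0]; print(o["position"],np.degrees(np.arctan2(x[1],x[0])),abs(o["qvel"]).max(),o["ft_force"],o["wrist_torque"],o["width"],o["width"]*85)
crop(w,150,100,350,300,3,"pics/w3.png")
E
```

```text
[0.56603907 0.15385086 0.0576734 ] -0.05238297579431037 0.0011814677817480166 [ 4.57004499 -0.08168564  2.08526436] [-0.03904096 -0.6411824   0.06012036] 0.1310890120614918 11.142566025226802
```

View pics/w3.png

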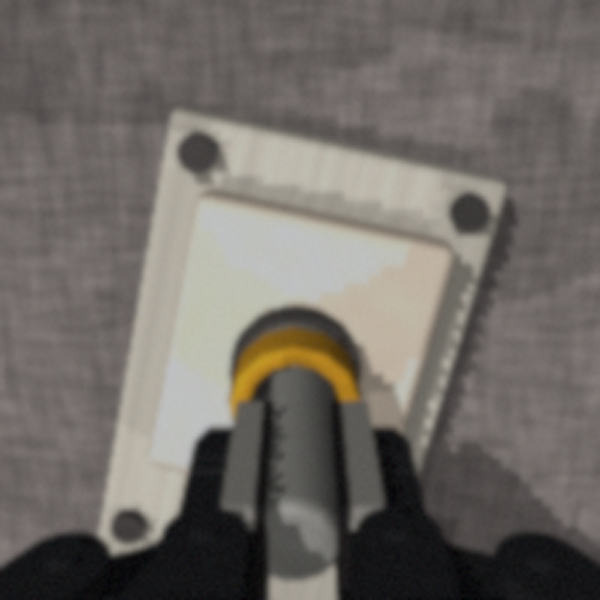

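>>> {"method": "play_rows", "body": {"targets": [{"travel":[0,0,0],"angular":[0,0,-8]},{"travel":[0,0,0],"angular":[0,0,-16]},{"travel":[0,-0.001,0],"angular":[0,0,-24]},{"travel":[0,-0.001,0],"angular":[0,0,-32]},{"travel":[-0.001,-0.001,0],"angular":[0,0,-40]},{"travel":[-0.001,-0.0015,0],"angular":[0,0,-48]},{"travel":[-0.001,-0.002,0],"angular":[0,0,-56]},{"travel":[-0.001,-0.002,0],"angular":[0,0,-64]},{"travel":[-0.001,-0.002,0],"angular":[0,0,-72]},{"travel":[-0.001,-0.002,0],"angular":[0,0,-77.2]},{"travel":[-0.001,-0.002,0],"angular":[0,0,-77.2]},{"travel":[-0.001,-0.002,0],"angular":[0,0,-77.2]}]}}

```text
time: 5.7
position: [0.5655, 0.156, 0.0577]
eef_rot: [0.782, 0.624, 0.001, 0.001]
ft_force: [6.5, 0.7, 0.5]
width: 0.131
```

```bash
python3 - <<'E'
from h import *
o=manip.get_obs(); w=camera("wrist")
x=R.from_quat(o["eef_rot"]).as_matrix()[:,0]; print(o["position"],np.degrees(np.arctan2(x[1],x[0])),abs(o["qvel"]).max(),o["ft_force"],o["wrist_torque"],o["width"],o["width"]*85)
crop(w,100,100,400,300,2.6,"pics/w4.png")
E
```

```text
[0.5654892  0.15595676 0.05765013] 77.1458038093758 0.001741374429544017 [6.4646795  0.69909209 0.48476697] [ 0.06943811 -0.94683656  0.04531287] 0.13085946943981763 11.1230549023845
```

View pics/w4.png

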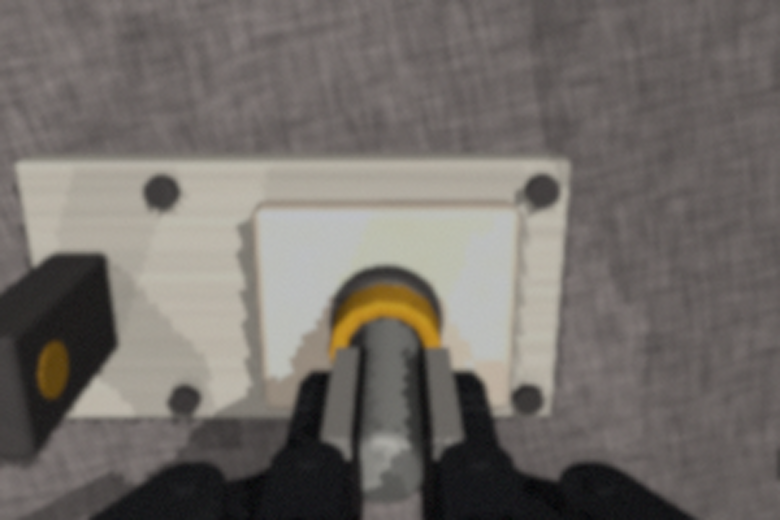

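>>> {"method": "play_rows", "body": {"targets": [{"travel":[0,0,0],"angular":[0,0,0]},{"travel":[0,0,0],"angular":[0,0,0]},{"travel":[0,0,0],"angular":[0,0,0]},{"travel":[0,0,0],"angular":[0,0,0]},{"travel":[0,0,0],"angular":[0,0,0]},{"travel":[0,0,-0.05],"angular":[0,0,0]},{"travel":[0,0,-0.08],"angular":[0,0,0]},{"travel":[0,0.042,-0.08],"angular":[0,0,0]},{"travel":[0,0.042,-0.08],"angular":[0,0,0]},{"travel":[0,0.042,-0.08],"angular":[0,0,0]}], "fingers": -1}}

```text
time: 6.75
position: [0.6051, 0.1462, 0.1364]
eef_rot: [0.782, 0.623, -0.001, -0.0]
ft_force: [-0.6, -0.0, -0.0]
width: 1.003
```

```bash
python3 - <<'E'
from h import *
import pickle
o=manip.get_obs(); w=camera("wrist"); pickle.dump(o,open("o5.pkl","wb"))
x=R.from_quat(o["eef_rot"]).as_matrix()[:,0]; print(o["position"],np.degrees(np.arctan2(x[1],x[0])),abs(o["qvel"]).max(),o["width"])
cv2.imwrite("pics/w5.png",w)
crop(w,225,120,275,175,10,"pics/w5c.png"); print(proj("wrist",[.565,.1543,.09],o))
E
```

```text
[0.60506602 0.14622878 0.13644743] 77.10713474120348 0.03678528362597189 1.0030663177200845
[248.9045122  160.95159523]
```

View pics/w5c.png

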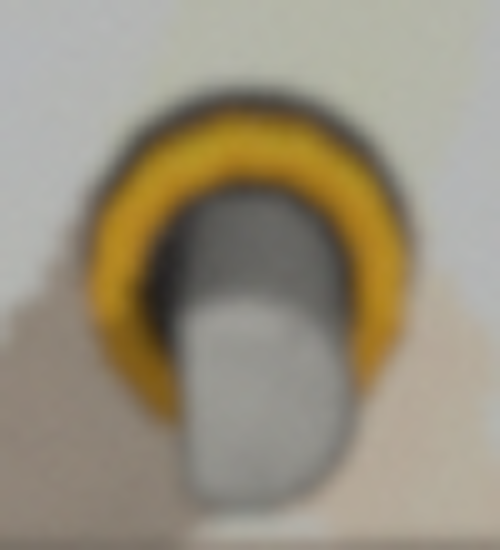

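```bash
python3 - <<'E'
from h import *
import pickle
o=pickle.load(open("o5.pkl","rb"))
w=cv2.imread("pics/w5.png")
g=cv2.cvtColor(w,cv2.COLOR_BGR2GRAY).astype(float)
# subpixel left edge of top face rows 153..166
pts=[]
for r in range(153,167):
    row=g[r,238:250]; s=np.abs(np.diff(row)); k=(s*(np.arange(len(s))+.5)).sum()/s.sum(); pts.append((238+k,r)); 
    print(r,row.astype(int))
W=np.array([onz("wrist",p,.09,o)[:2] for p in pts])
for sl in (slice(0,14),slice(2,12)):
  A=W[sl]; c=A.mean(0);d=np.linalg.svd(A-c)[2][0]; print(c,np.degrees(np.arctan2(d[1],d[0])))
f=lambda p:onz("wrist",np.array(p)/10+[225,120]-.45,.09,o)[:2]
print("manual",f((183,320)),f((190,480)),"right",f((353,380)),"bottom",f((240,508)))
E
```

```text
153 [ 86  71  53  51  78 115 143 152 153 152 153 153]
154 [ 90  79  64  58  80 115 142 152 151 150 150 150]
155 [ 94  87  77  70  83 115 141 151 150 150 149 149]
156 [ 95  92  87  82  90 115 142 152 151 152 150 149]
157 [ 96  95  92  92  94 118 144 152 153 152 152 152]
158 [100  97  96  95  98 119 143 152 153 153 153 152]
159 [108 100  97  96  99 117 141 151 152 152 153 153]
160 [117 106  98  96  99 117 140 149 151 153 152 153]
161 [125 115 106 101 100 115 137 150 151 151 152 151]
162 [132 124 118 113 108 116 138 146 149 150 150 151]
163 [131 131 127 124 117 120 137 146 148 149 150 148]
164 [134 134 132 128 121 119 136 145 148 147 147 146]
165 [132 131 131 130 124 121 134 144 147 146 144 142]
166 [133 132 132 130 125 122 133 144 144 144 142 142]
[0.56306583 0.15036269] -7.538213249297521
[0.56305714 0.15035456] -10.964466751212969
manual [0.55768517 0.15172806] [0.56873907 0.14960555] right [0.56435251 0.16219505] bottom [0.57147795 0.15255531]
```

>>> {"method": "play_rows", "body": {"targets": [{"travel":[-0.42,-0.042,0],"angular":[0,0,87]},{"travel":[-0.42,-0.042,0],"angular":[0,0,87]},{"travel":[-0.42,-0.042,0],"angular":[0,0,87]},{"travel":[-0.42,-0.042,0],"angular":[0,0,87]},{"travel":[-0.42,-0.042,0],"angular":[0,0,87]},{"travel":[-0.42,-0.042,0],"angular":[0,0,87]},{"travel":[-0.42,-0.042,0],"angular":[0,0,87]},{"travel":[-0.42,-0.042,0],"angular":[0,0,87]},{"travel":[-0.42,-0.042,0.045],"angular":[0,0,87]},{"travel":[-0.42,-0.042,0.045],"angular":[0,0,87]},{"travel":[-0.42,-0.042,0.045],"angular":[0,0,87]},{"travel":[-0.42,-0.042,0.045],"angular":[0,0,87]}]}}

```text
time: 8.0
position: [0.4706, -0.2531, 0.092]
eef_rot: [0.996, -0.084, 0.0, -0.0]
ft_force: [-0.0, -0.6, 0.3]
width: 1.0
```

```bash
python3 - <<'E'
from h import *
import pickle
o=manip.get_obs(); w=camera("wrist"); pickle.dump(o,open("o6.pkl","wb"))
x=R.from_quat(o["eef_rot"]).as_matrix()[:,0]; print(o["position"],np.degrees(np.arctan2(x[1],x[0])),abs(o["qvel"]).max(),o["width"])
cv2.imwrite("pics/w6.png",w)
print(proj("wrist",[.479,-.2055,.024],o))
E
```

```text
[ 0.47060387 -0.25311776  0.09204487] -9.679971661448622 0.020576109829855752 0.9996015681052803
[250.28657016 145.17135655]
```

View pics/w6.png

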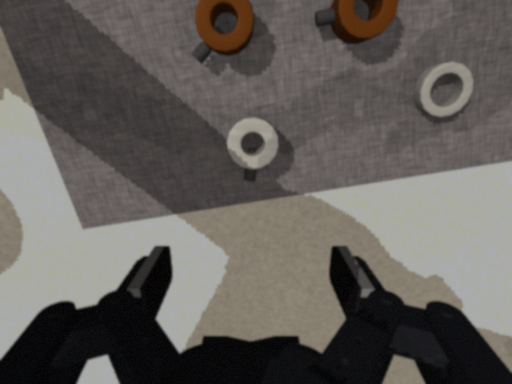

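```bash
python3 - <<'E'
from h import *
import pickle
o=pickle.load(open("o6.pkl","rb"))
w=cv2.imread("pics/w6.png")
x0,y0,s=215,108,8
c=w[y0:y0+80,x0:x0+75]
hsv=cv2.cvtColor(w,cv2.COLOR_BGR2HSV)
m=((hsv[...,2]>110)&(hsv[...,1]<60)).astype(np.uint8); m[:, :222]=0;m[:,285:]=0;m[:110]=0;m[175:]=0
n,lab,st,ce=cv2.connectedComponentsWithStats(m); k=1+np.argmax(st[1:,4]); print(st[k],ce[k])
cn=max(cv2.findContours((lab==k).astype(np.uint8),cv2.RETR_EXTERNAL,cv2.CHAIN_APPROX_NONE)[0],key=len)
print("outer",cv2.fitEllipse(cn))
cv2.imwrite("pics/w6c.png",cv2.resize(c,None,fx=s,fy=s,interpolation=2))
E
```

```text
[ 227  117   51   52 1573] [252.39732994 141.44945963]
outer ((252.2991943359375, 141.79061889648438), (48.167091369628906, 51.345767974853516), 136.4249725341797)
```

View pics/w6c.png

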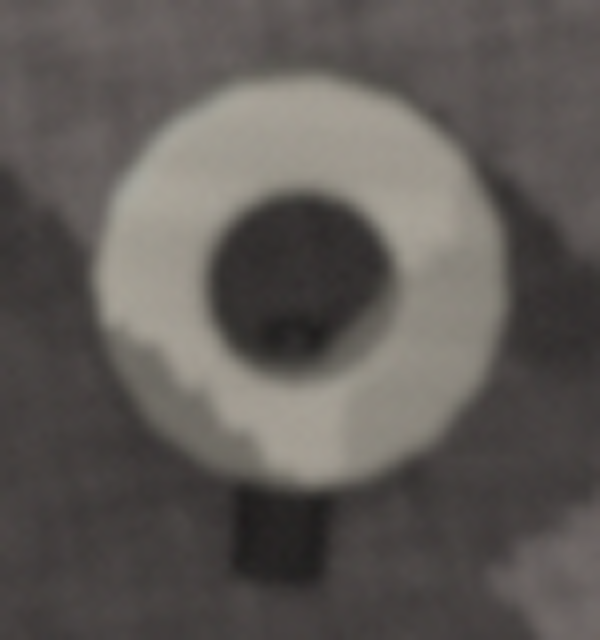

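```bash
python3 - <<'E'
from h import *
import pickle
o=pickle.load(open("o6.pkl","rb"))
g=lambda p,z:onz("wrist",np.array(p)/8+[215,108]-.44,z,o)[:2]
C=g((302,281),.024); B=g((303,285),.024)
for p,z in (((279,580),.012),((287,492),.012),((293,340),.012)):
    S=g(p,z); d=S-C; print(S,np.linalg.norm(d),np.degrees(np.arctan2(d[1],d[0])))
print("C",C,B)
a=g((235,580),.017)-g((323,582),.017); print(np.degrees(np.arctan2(a[1],a[0]))+90, np.linalg.norm(a))
l=g((233,570),.013)-g((240,495),.013); r=g((323,575),.013)-g((332,495),.013)
for v in(l,r): print("sides",np.degrees(np.arctan2(v[1],v[0])))
print("circle diam",np.linalg.norm(g((95,281),.024)-g((508,281),.024)))
E
```

```text
[ 0.47309386 -0.23602753] 0.03303826877089956 -103.52556869660984
[ 0.47549673 -0.22686193] 0.02356567868743773 -103.05732991029235
[ 0.47872596 -0.21145347] 0.007833236483995863 -105.51154368813451
C [ 0.48082082 -0.20390555] [ 0.48085168 -0.20429282]
258.9891394558084 0.008974935497371248
sides -105.20955817569073
sides -105.508341168458
circle diam 0.038980864932938404
```

>>> {"method": "play_rows", "body": {"targets": [{"travel":[0.002,-0.05,0],"angular":[0,0,4.3]},{"travel":[0.002,-0.05,0.03],"angular":[0,0,4.3]},{"travel":[0.002,-0.05,0.06],"angular":[0,0,4.3]},{"travel":[0.002,-0.05,0.08],"angular":[0,0,4.3]},{"travel":[0.002,-0.05,0.087],"angular":[0,0,4.3]},{"travel":[0.002,-0.05,0.087],"angular":[0,0,4.3]},{"travel":[0.002,-0.05,0.087],"angular":[0,0,4.3]}]}}

```text
time: 8.75
position: [0.4824, -0.2051, 0.0065]
eef_rot: [0.992, -0.123, 0.001, 0.001]
ft_force: [0.6, 0.2, 0.3]
width: 1.004
```

```bash
python3 - <<'E'
from h import *
o=manip.get_obs(); w=camera("wrist")
x=R.from_quat(o["eef_rot"]).as_matrix()[:,0]; print(o["position"],np.degrees(np.arctan2(x[1],x[0])),abs(o["qvel"]).max(),o["ft_force"])
crop(w,130,180,380,384,3,"pics/w7.png")
E
```

```text
[ 0.48242946 -0.20512708  0.00650506] -14.087040021656705 0.009556182571290147 [0.57360962 0.2355667  0.25983546]
```

View pics/w7.png

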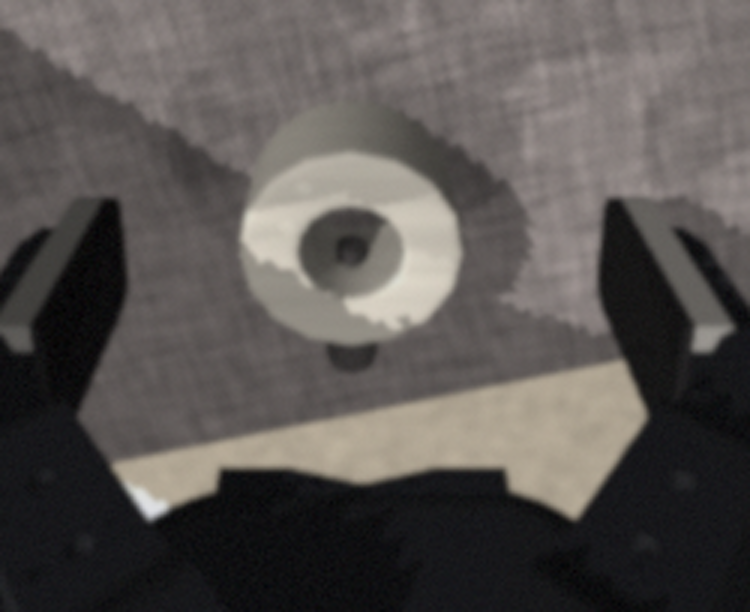

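>>> {"method": "play_rows", "body": {"targets": [{"travel":[-0.0015,-0.001,0.0045],"angular":[0,0,0]},{"travel":[-0.0015,-0.001,0.0045],"angular":[0,0,0]},{"travel":[-0.0015,-0.001,0.0045],"angular":[0,0,0]}]}}

```text
time: 9.1
position: [0.48, -0.2034, 0.0007]
eef_rot: [0.992, -0.123, 0.0, 0.0]
ft_force: [1.2, 0.5, -0.1]
width: 0.999
```

>>> {"method": "play_rows", "body": {"targets": [{"travel":[0,0,0],"angular":[0,0,0]},{"travel":[0,0,0],"angular":[0,0,0]},{"travel":[0,0,0],"angular":[0,0,0]},{"travel":[0,0,0],"angular":[0,0,0]},{"travel":[0,0,0],"angular":[0,0,0]},{"travel":[0,0,0],"angular":[0,0,0]},{"travel":[0,0,0],"angular":[0,0,0]},{"travel":[0,0,0],"angular":[0,0,0]}], "fingers": 1}}

```text
time: 9.9
position: [0.4804, -0.2037, 0.001]
eef_rot: [0.992, -0.123, 0.0, 0.0]
ft_force: [-0.2, 0.9, 5.6]
width: 0.45
```

```bash
python3 - <<'E'
from h import *
o=manip.get_obs(); w=camera("wrist")
x=R.from_quat(o["eef_rot"]).as_matrix()[:,0]; print(o["position"],np.degrees(np.arctan2(x[1],x[0])),abs(o["qvel"]).max(),o["ft_force"],o["width"]*85)
crop(w,130,180,380,384,3,"pics/w8.png")
E
```

```text
[ 0.48041771 -0.2036799   0.00097947] -14.151626073896711 0.0016354092417381544 [-0.15189011  0.8857581   5.58590618] 38.22229822490095
```

View pics/w8.png

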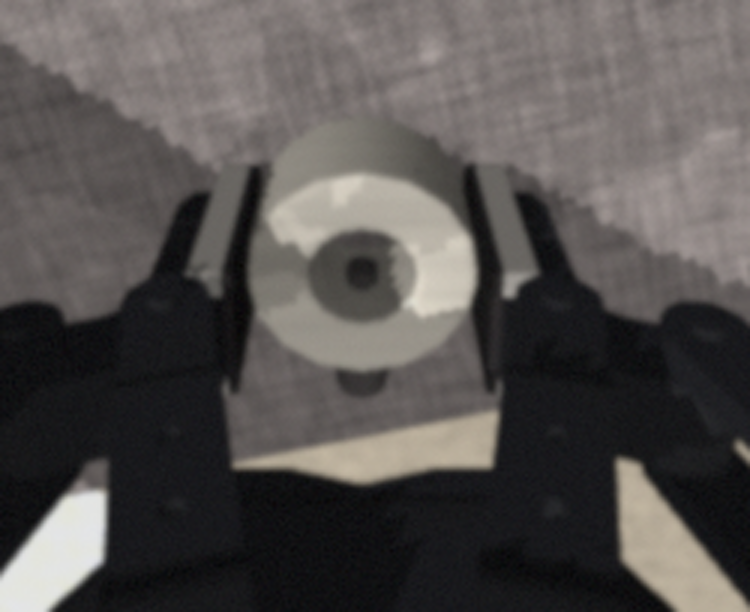

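>>> {"method": "play_rows", "body": {"targets": [{"travel":[0,0,-0.03],"angular":[0,0,0]},{"travel":[0,0,-0.08],"angular":[0,0,0]},{"travel":[0,0,-0.125],"angular":[0,0,0]},{"travel":[-0.001,-0.04,-0.125],"angular":[0,0,-1.8]},{"travel":[-0.001,-0.085,-0.125],"angular":[0,0,-1.8]},{"travel":[-0.002,-0.13,-0.125],"angular":[0,0,-1.8]},{"travel":[-0.003,-0.175,-0.125],"angular":[0,0,-1.8]},{"travel":[-0.004,-0.22,-0.125],"angular":[0,0,-1.8]},{"travel":[-0.005,-0.265,-0.125],"angular":[0,0,-1.8]},{"travel":[-0.006,-0.31,-0.125],"angular":[0,0,-1.8]},{"travel":[-0.006,-0.35,-0.125],"angular":[0,0,-1.8]},{"travel":[-0.006,-0.368,-0.125],"angular":[0,0,-1.8]}]}}

```text
time: 11.15
position: [0.5635, 0.1578, 0.1241]
eef_rot: [0.994, -0.106, -0.001, -0.0]
ft_force: [0.2, -0.4, -1.6]
width: 0.45
```

>>> {"method": "play_rows", "body": {"targets": [{"travel":[0,0,0],"angular":[0,0,0]},{"travel":[0,0,0],"angular":[0,0,0]}]}}

```text
time: 11.35
position: [0.5635, 0.1542, 0.1244]
eef_rot: [0.994, -0.107, -0.001, 0.001]
ft_force: [-0.3, 0.0, -0.8]
width: 0.453
```

```bash
python3 - <<'E'
from h import *
o=manip.get_obs(); w=camera("wrist"); s=camera("side"); t=camera("top")
x=R.from_quat(o["eef_rot"]).as_matrix()[:,0]; print(o["position"],np.degrees(np.arctan2(x[1],x[0])),abs(o["qvel"]).max(),o["ft_force"],o["width"]*85)
crop(w,130,180,380,384,3,"pics/w9.png")
crop(s,180,110,300,230,5,"pics/s9.png")
E
```

```text
[0.56350169 0.15423144 0.12443182] -12.337608539266347 0.023137958725159984 [-0.32255026  0.01489517 -0.80744271] 38.50670687248735
```

View pics/w9.png

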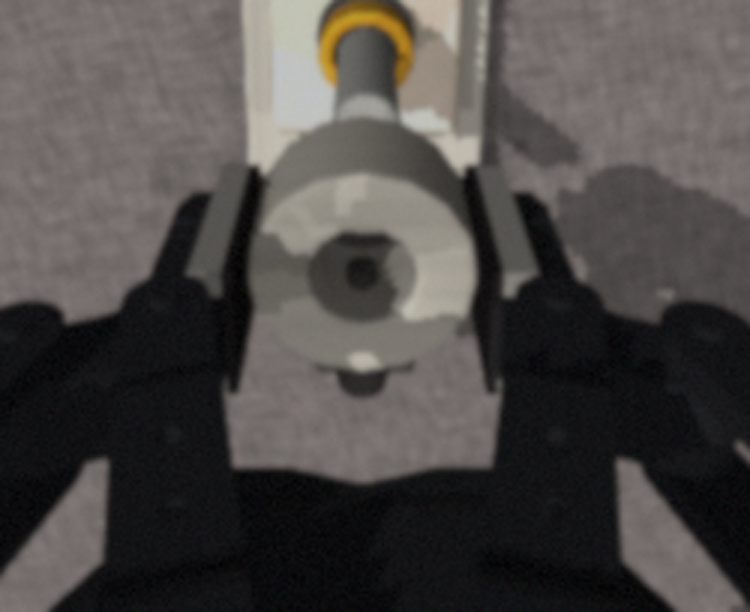

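View pics/s9.png

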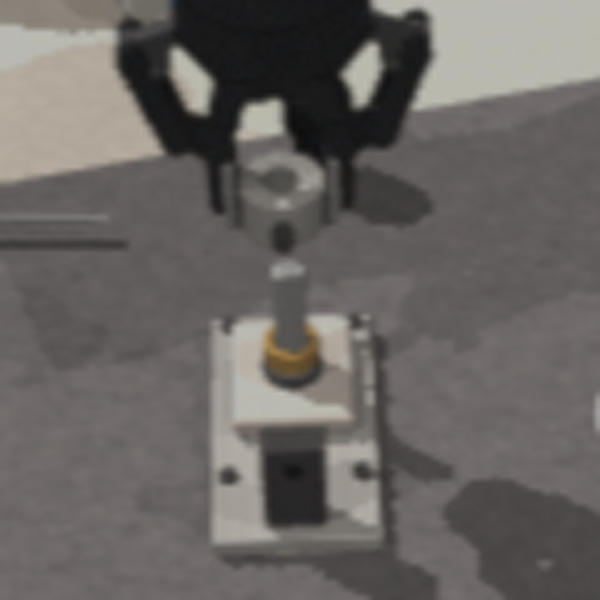

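```bash
python3 - <<'E'
from h import *
import pickle
c=get_calibration("wrist");K,H=c["mtx"],c["hand_eye"]
def ontool(uv,z):
    d=np.linalg.inv(K)@np.array([uv[0],uv[1],1.]); d[1:]*=-1; p=H[:3,3]; d=H[:3,:3]@d
    return p+d*(z-p[2])/d[2]
# ring outer ellipse: left 248,right 477,top 173,bottom 371 ; bore l308 r417 t228 b322 (crop x3 offset 130,180)
for q in((362.5,272),(362.5,275)): print("ring",ontool(np.array(q)/3+[130,180]-.33,-.023))
for r in (173,371): print("edge y",ontool(np.array((362.5,r))/3+[130,180]-.33,-.023))
for r in (228,322): print("bore y",ontool(np.array((362.5,r))/3+[130,180]-.33,-.023))
# bias from w5 and w1: axis by pinch
A=np.array([.5642,.1545,.09])
for n,px in(("o5",(225+240/10-.45,120+508/10-.45)),("o1",(225+275/12-.45,120+548/12-.45))):
    o=pickle.load(open(n+".pkl","rb")); Rm=R.from_quat(o["eef_rot"]).as_matrix()
    t=Rm.T@(A-o["position"]); print(n,"expected axis tool",t,"seen far edge (axis+8 in y)",ontool(px,t[2]))
E
```

```text
ring [ 0.00038566 -0.00059509 -0.023     ]
ring [ 3.86133391e-04 -7.22566622e-06 -2.30000000e-02]
edge y [ 0.00037067 -0.0191362  -0.023     ]
edge y [ 0.00040206  0.01968845 -0.023     ]
bore y [ 0.00037883 -0.00903703 -0.023     ]
bore y [ 0.00039375  0.00941629 -0.023     ]
o5 expected axis tool [-0.00103971 -0.04162239  0.04650058] seen far edge (axis+8 in y) [-0.0009435  -0.03429329  0.04650058]
o1 expected axis tool [-0.00229187 -0.0441494   0.05246922] seen far edge (axis+8 in y) [-0.00175199 -0.03654437  0.05246922]
```

>>> {"method": "play_rows", "body": {"targets": [{"travel":[0.001,-0.001,0.01],"angular":[0,0,0]},{"travel":[0.001,-0.001,0.025],"angular":[0,0,0]},{"travel":[0.001,-0.001,0.029],"angular":[0,0,0]},{"travel":[0.001,-0.001,0.029],"angular":[0,0,0]},{"travel":[0.001,-0.001,0.029],"angular":[0,0,0]}]}}

```text
time: 12.0
position: [0.5652, 0.1556, 0.0961]
eef_rot: [0.994, -0.108, -0.0, 0.0]
ft_force: [-0.9, -0.6, -2.0]
width: 0.451
```

```bash
python3 - <<'E'
from h import *
o=manip.get_obs(); w=camera("wrist"); s=camera("side")
x=R.from_quat(o["eef_rot"]).as_matrix()[:,0]; print(o["position"],np.degrees(np.arctan2(x[1],x[0])),abs(o["qvel"]).max(),o["ft_force"],o["width"]*85)
a=cv2.resize(w[200:330,190:310],None,fx=4,fy=4,interpolation=2)[:, :400]; b=cv2.resize(s[130:204,205:270],None,fx=6,fy=6,interpolation=2)
c=np.zeros((520,400+390,3),np.uint8); c[:,:400]=a; c[:444,400:]=b
cv2.imwrite("pics/w10.png",c)
E
```

```text
[0.56520155 0.15556231 0.09605922] -12.35897612985287 0.01311148434469863 [-0.85822506 -0.58312047 -2.04578152] 38.30180915506622
```

View pics/w10.png

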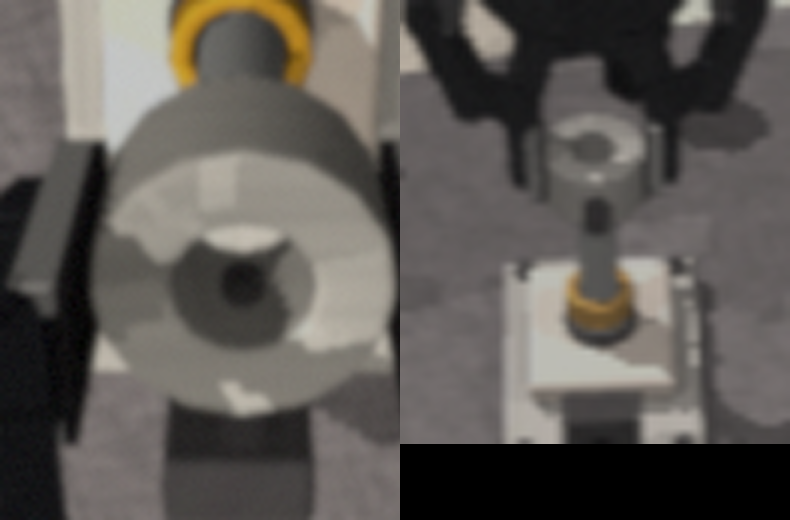

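```bash
python3 - <<'E'
from h import *
c=get_calibration("wrist");K,H=c["mtx"],c["hand_eye"]
def ontool(uv,z):
    d=np.linalg.inv(K)@np.array([uv[0],uv[1],1.]); d[1:]*=-1; p=H[:3,3]; d=H[:3,:3]@d
    return p+d*(z-p[2])/d[2]
px=lambda u,v:(190+u/4-.38,200+v/4-.38)
print("edge lit",ontool(px(243,250),.006), "left/right",ontool(px(195,245),.006)[0],ontool(px(288,240),.006)[0])
def pr(P):
    q=np.linalg.inv(H)@np.append(P,1);q=q[:3]*[1,-1,-1];u=K@q;u=u[:2]/u[2];return (u-[190,200]+.38)*4
for n,P in dict(bore_bottom_py=(0,.009,.001),bore_bottom_my=(0,-.009,.001),bore_top_my=(0,-.009,-.023),nose=(0,.0055,-.011)).items(): print(n,pr(P))
E
```

```text
edge lit [0.00034051 0.01358082 0.006     ] left/right -0.007054897369324707 0.007260614338170431
bore_bottom_py [240.74688805 242.36132406]
bore_bottom_my [240.74655467 133.67236664]
bore_top_my [240.46613577 224.45388762]
nose [240.62138739 269.01824977]
```

>>> {"method": "play_rows", "body": {"targets": [{"travel":[-0.0003,0.0007,0],"angular":[0,0,0]},{"travel":[-0.0003,0.0007,0.003],"angular":[0,0,0]},{"travel":[-0.0003,0.0007,0.006],"angular":[0,0,0]},{"travel":[-0.0003,0.0007,0.008],"angular":[0,0,0]},{"travel":[-0.0003,0.0007,0.01],"angular":[0,0,0]},{"travel":[-0.0003,0.0007,0.01],"angular":[0,0,0]}]}}

```text
time: 12.7
position: [0.5646, 0.155, 0.0859]
eef_rot: [0.994, -0.108, -0.0, 0.0]
ft_force: [0.2, 0.2, -1.4]
width: 0.446
```

>>> {"method": "play_rows", "body": {"targets": [{"travel":[0,0,0.003],"angular":[0,0,0]},{"travel":[0,0,0.006],"angular":[0,0,0]},{"travel":[0,0,0.009],"angular":[0,0,0]},{"travel":[0,0,0.011],"angular":[0,0,0]},{"travel":[0,0,0.012],"angular":[0,0,0]},{"travel":[0,0,0.012],"angular":[0,0,0]}]}}

```text
time: 13.3
position: [0.5648, 0.1551, 0.0742]
eef_rot: [0.994, -0.108, -0.0, 0.0]
ft_force: [0.4, -0.2, -1.0]
width: 0.45
```

```bash
python3 - <<'E'
from h import *
o=manip.get_obs(); w=camera("wrist"); s=camera("side")
x=R.from_quat(o["eef_rot"]).as_matrix()[:,0]; print(o["position"],np.degrees(np.arctan2(x[1],x[0])),abs(o["qvel"]).max(),o["ft_force"],o["wrist_torque"],o["width"]*85)
a=cv2.resize(w[200:330,190:310],None,fx=4,fy=4,interpolation=2)[:, :400]; b=cv2.resize(s[130:204,205:270],None,fx=6,fy=6,interpolation=2)
c=np.zeros((520,400+390,3),np.uint8); c[:,:400]=a; c[:444,400:]=b
cv2.imwrite("pics/w11.png",c)
E
```

```text
[0.56479494 0.15505161 0.0742172 ] -12.352171666980436 0.0048826913720052 [ 0.4182726  -0.21137474 -1.04432846] [ 0.00916533 -0.00165084  0.00032658] 38.22263654130168
```

View pics/w11.png

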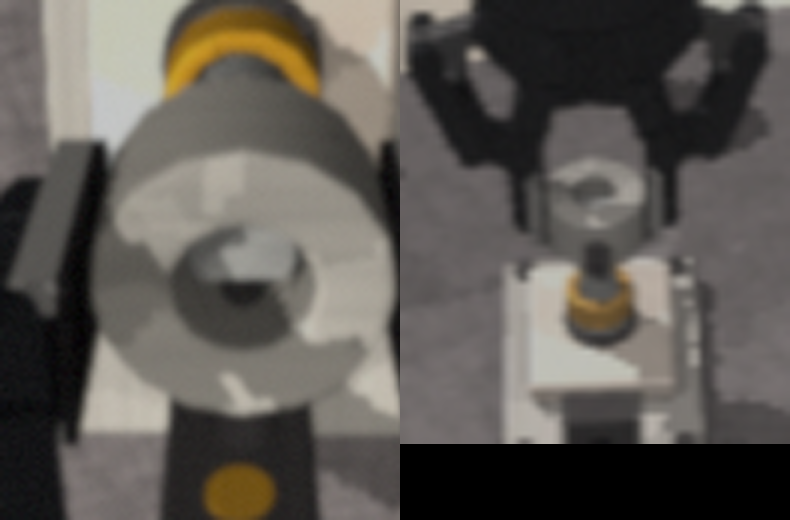

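>>> {"method": "play_rows", "body": {"targets": [{"travel":[0,0,0.004],"angular":[0,0,0]},{"travel":[0,0,0.008],"angular":[0,0,0]},{"travel":[0,0,0.012],"angular":[0,0,0]},{"travel":[0,0,0.016],"angular":[0,0,0]},{"travel":[0,0,0.02],"angular":[0,0,0]},{"travel":[0,0,0.023],"angular":[0,0,0]},{"travel":[0,0,0.025],"angular":[0,0,0]},{"travel":[0,0,0.025],"angular":[0,0,0]}]}}

```text
time: 14.2
position: [0.5647, 0.155, 0.049]
eef_rot: [0.994, -0.108, -0.0, 0.0]
ft_force: [0.6, 0.5, -1.3]
width: 0.452
```

>>> {"method": "play_rows", "body": {"targets": [{"travel":[0,0,0.002],"angular":[0,0,0]},{"travel":[0,0,0.004],"angular":[0,0,0]},{"travel":[0,0,0.005],"angular":[0,0,0]},{"travel":[0,0,0.006],"angular":[0,0,0]},{"travel":[0,0,0.006],"angular":[0,0,0]}]}}

```text
time: 14.7
position: [0.5653, 0.1551, 0.0441]
eef_rot: [0.994, -0.108, 0.0, -0.0]
ft_force: [-2.1, -0.4, 3.9]
width: 0.452
```

>>> {"method": "play_rows", "body": {"targets": [{"travel":[0,0,0.001],"angular":[0,0,0]},{"travel":[0,0,0.002],"angular":[0,0,0]},{"travel":[0,0,0.003],"angular":[0,0,0]},{"travel":[0,0,0.003],"angular":[0,0,0]},{"travel":[0,0,0.003],"angular":[0,0,0]}]}}

```text
time: 15.2
position: [0.5653, 0.1551, 0.0413]
eef_rot: [0.994, -0.108, 0.0, -0.0]
ft_force: [-2.8, -0.2, 7.3]
width: 0.452
```

>>> {"method": "play_rows", "body": {"targets": [{"travel":[0,0,0.001],"angular":[0,0,0]},{"travel":[0,0,0.002],"angular":[0,0,0]},{"travel":[0,0,0.002],"angular":[0,0,0]},{"travel":[0,0,0.002],"angular":[0,0,0]}]}}

```text
time: 15.6
position: [0.5654, 0.1551, 0.0408]
eef_rot: [0.994, -0.107, -0.0, 0.0]
ft_force: [-8.0, -1.8, 14.7]
width: 0.447
```

>>> {"method": "play_rows", "body": {"targets": [{"travel":[-0.0005,0,0.0005],"angular":[0,0,0]},{"travel":[-0.0008,0,0.001],"angular":[0,0,0]},{"travel":[-0.0008,0,0.001],"angular":[0,0,0]},{"travel":[-0.0008,0,0.001],"angular":[0,0,0]},{"travel":[-0.0008,0,0.001],"angular":[0,0,0]}]}}

```text
time: 16.1
position: [0.5654, 0.1552, 0.0408]
eef_rot: [0.994, -0.107, 0.001, 0.0]
ft_force: [-6.7, -2.5, 17.5]
width: 0.45
```

```bash
python3 - <<'E'
from h import *
o=manip.get_obs(); w=camera("wrist"); s=camera("side"); 
x=R.from_quat(o["eef_rot"]).as_matrix()[:,0]; print(o["time"],o["position"],np.degrees(np.arctan2(x[1],x[0])),abs(o["qvel"]).max(),o["ft_force"],o["wrist_torque"],o["width"]*85)
a=cv2.resize(w[170:330,190:310],None,fx=3.25,fy=3.25,interpolation=2)[:520,:390]; b=cv2.resize(s[140:226,205:270],None,fx=6,fy=6,interpolation=2)
c=np.zeros((520,390+390,3),np.uint8); c[:,:390]=a; c[:516,390:]=b
cv2.imwrite("pics/w12.png",c); cv2.imwrite("pics/s12.png",s)
E
```

```text
16.1 [0.56537583 0.15518484 0.04081698] -12.338851158381965 0.0030477073192237054 [-6.73368379 -2.52524928 17.529688  ] [-0.34845613  1.34601558 -0.01902878] 38.2592693124959
```

View pics/w12.png

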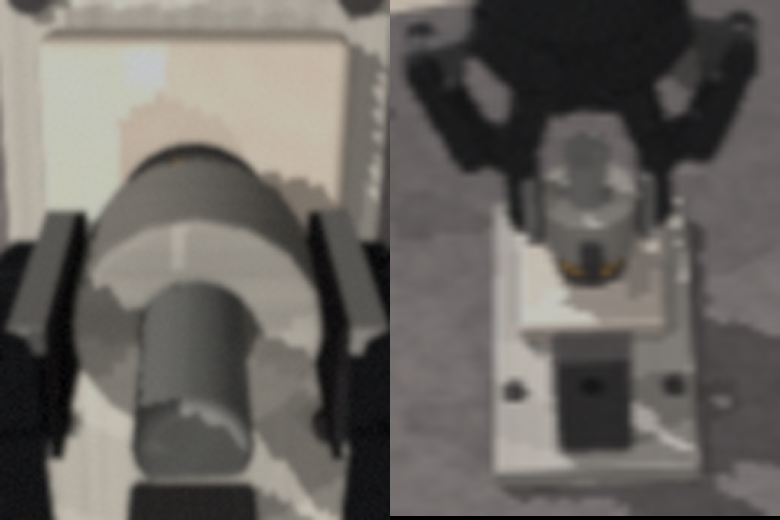

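View pics/s12.png

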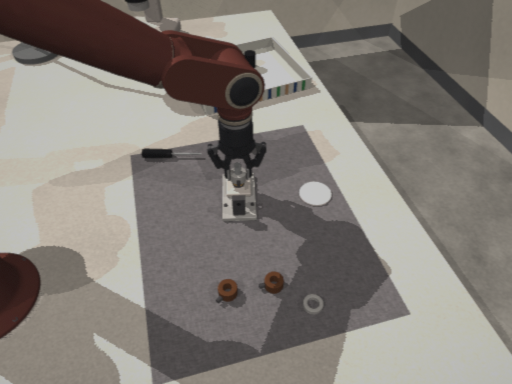

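>>> {"method": "play_rows", "body": {"targets": [{"travel":[0,0,0],"angular":[0,0,0]},{"travel":[0,0,0],"angular":[0,0,0]},{"travel":[0,0,0],"angular":[0,0,0]}]}}

```text
time: 16.5
position: [0.5654, 0.1552, 0.0408]
eef_rot: [0.994, -0.107, 0.001, 0.0]
ft_force: [-7.2, -1.1, 18.1]
width: 0.45
```

```bash
python3 -c "
from plant import manip
o=manip.get_obs();print(o['position'],o['ft_force'],o['width']);print(manip.job_done())"
```

```text
[0.56535792 0.15519586 0.04080513] [-7.23932251 -1.06311842 18.08118332] 0.4498249900139111
the job is handed in; nothing more can be done
None
```

I pinched the shaft across its flat and turned it about 77° until the flat faced the key guide. I then picked up the aluminium collar with the set screw and slid it onto the shaft, screw side to the flat and the key guide. I pushed it fully down against the sleeve and handed the job in at about 16.5 s, still gripping and pressing.

**Seating:** the tool height stopped at 40.8 mm while the push rose from about 15 to 18 N. That puts the collar's underside at about 40 mm, on the sleeve's stop.

**Alignment:** the jaws ended about 0.5° off square to the key guide. I set that on purpose to offset the screw's estimated angle in the grip. After the turn, a hand-picked edge in the wrist picture put the flat about 2° off the target. The jaw angle while pinching said under 0.5°. I trusted the jaw angle and did not correct further.

**Fit and grip:** the collar went over the shaft without resistance, and the grip stayed at about 38 mm. A sideways force of about 7 N remained at the end; my small shift against it barely changed it.

**Bystanders:** I touched none of them. In the last side picture the spacer ring, stage plate and screwdriver lie where they were. The arm hides the eyepiece there, so I could not check it.

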